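# Tip the tall spectacle case down and push it home in its lane

### The job

Three hard spectacle cases stand on end in the lanes of the wooden tray. With the fingers, push the tallest one over so that it falls away from the robot and lies flat on its broad side along its own lane, then push it along until its far end rests squarely against the rail at the far side of the tray, and let go of it there. Do not pick it up, and leave the other two cases standing and everything else where it is.

Things in the scene. Friction and masses are not known exactly. Their poses are not given: they have to be found in the camera images.
- tray: Fixed wooden tray, 300 mm (x) by 414 mm (y), floor 8 mm thick. Origin: centre of its underside; x points along the lanes, away from the robot. Lane centre lines at y = -135, 0, +135 mm. Ribs 8 mm wide, 14 mm above the floor, at y = -203, -67.5, +67.5, +203 mm, run from x = -45 mm to the rail; nearer than that the floor is bare and the cases stand there.
- rail (a point): Middle of the inner (near) face of the stop rail across the far side of the tray, at floor level (tray x = +138 mm, z = 8 mm). The rail runs along the tray's y, stands 30 mm above the floor and is 12 mm thick.
- case_tall: Tallest of three black hard spectacle cases, loose, about 0.14 kg: 165 mm tall, 62 mm wide (y), 38 mm thick (x). Origin: centre of the end it stands on; z up its length at the start, x roughly the tray's x. Starts in any lane, near tray x = -86 mm. Pushed near its top along x it tips over its far lower edge and falls by itself once leant about 13 degrees.
- case_tall_head (a point): centre of the end face of the tall case that is on top at the start (165 mm from its origin); the end that finishes against the rail
- case_tall_foot (a point): centre of the end face on which the tall case stands at the start (same point as its origin)
- case_mid: Middle-sized black spectacle case standing on end in another lane, loose: 125 mm tall, 58 mm wide, 38 mm thick; origin at the centre of its underside. To be left alone.
- case_short: Shortest black spectacle case standing on end in another lane, loose: 98 mm tall, 58 mm wide, 38 mm thick; origin at the centre of its underside. To be left alone.
- drops: Small white eye-drop bottle, 24 mm across, 55 mm tall, standing loose on the near part of the tray between two cases; origin at the centre of its underside. To be left alone.
- cleaner: Lens-cleaner bottle, 44 mm across, 115 mm tall, standing loose on the table on the left of the tray; origin at the centre of its underside. To be left alone.
- torch: Grey hand torch lying loose on the table on the right of the tray, 165 mm long, 36 mm across; origin under its middle. To be left alone.
- glasses: Folded black glasses standing loose on the table on the left of the tray's near part, 136 mm wide, 42 mm high; origin at the underside. To be left alone.
Things that resemble listed ones, but are neither listed nor needed, are in the scene too. What is shaped like the case_tall but purple or yellow is not meant.

How it is judged:
At the end, for the whole second after the job is handed in: The tall case lies still on a broad side on the tray floor (0.1 rad), along its lane (0.12 rad, ends within 30 mm of the lane centre), its former top end within 7 mm of the stop rail; other cases and bottles upright, and they, torch and glasses within 20 mm of their start (angle between case_tall's own z axis and vertical between 1.47 and 1.67 rad and angle between case_tall's own y axis and vertical between 1.47 and 1.67 rad and angle between the z axis of case_tall and the x axis of tray, either way round below 0.12 rad and x of case_tall_head in the frame of tray between 0.131 and 0.142 m and x of case_tall_foot in the frame of tray below 0 m and ((y of case_tall_head in the frame of tray between -0.165 and -0.105 m and y of case_tall_foot in the frame of tray between -0.165 and -0.105 m) or (y of case_tall_head in the frame of tray between -0.03 and 0.03 m and y of case_tall_foot in the frame of tray between -0.03 and 0.03 m) or (y of case_tall_head in the frame of tray between 0.105 and 0.165 m and y of case_tall_foot in the frame of tray between 0.105 and 0.165 m)) and distance of case_tall_foot from where it was at the start of the episode below 0.1 m and height (world z) of case_tall between 0.022 and 0.032 m and linear speed of case_tall below 0.02 m/s and angular speed of case_tall below 0.1 rad/s and angle between each of case_mid, case_short, drops, cleaner's own z axis and vertical below 0.2 rad and distance of each of case_mid, case_short, drops, cleaner, torch, glasses from where it was at the start of the episode below 0.02 m); the robot touches nothing.
It fails at once if the tall case was lifted off the tray or carried (height (world z) of case_tall_foot above 0.042 m).
It fails at once if another spectacle case was tipped or pushed away (over 0.2 rad or 20 mm) (angle between any of case_mid, case_short's own z axis and vertical above 0.2 rad or distance of any of case_mid, case_short from where it was at the start of the episode above 0.02 m).
It fails at once if a bottle was tipped or pushed away (over 0.2 rad or 20 mm) (angle between any of drops, cleaner's own z axis and vertical above 0.2 rad or distance of any of drops, cleaner from where it was at the start of the episode above 0.02 m).
It fails at once if the torch or the glasses were pushed away (over 20 mm) (distance of any of torch, glasses from where it was at the start of the episode above 0.02 m).
It also fails if it takes over 42 s, if anything falls off the work surface, if the arm or the gripper's body presses on something with over 40 N, if the wrist force passes 120 N, or if a joint passes its speed limit or range.

### The arm

A 7-joint arm with a two-finger parallel gripper is mounted at the origin on the work surface. World frame = base frame: x ahead of the robot, y to its left, z up, the work surface at z = 0. Lengths are in m, angles in rad, forces in N, time in s.
With the tool pointing down it reaches from about 0.4 to 0.85 m from the base axis. Payload 4.5 kg.
Tool frame: the origin (TCP) lies midway between the tips of the shut fingers; the grasp point (between the pads) lies 19 mm behind it; z points along the fingers, y is the direction in which the jaws open and shut (so a half turn about z gives the same grasp; the last joint's range is limited). The gripper opens to 88 mm and grips with 3 to 60 N. Pads are 18 mm wide; open, the fingers measure 123 mm over their backs; the gripper's body (75 mm by 187 mm) begins 45 mm behind the grasp point.
Start: joints at [-1.08, 0.689, -0.195, 1.565, 0.157, 0.902, -0.215], TCP at [0.276, 0.561, 0.239] pointing down, gripper open.
Joint ranges: [-3.01, 3.01], [-0.46, 2.08], [-1.47, 1.51], [0.13, 2.56], [-1, 4.14], [0.04, 2.09], [-2.66, 2.66]. Speed limits (rad/s): [2.57, 2.57, 3.14, 3.14, 3.14, 3.14, 3.14].

### API

Orientations are given as a unit quaternion [x, y, z, w].
In Python, from plant import r, viewer gives the robot as it stands.
- The arm moves only by the tool play_rows, never from a script. Its argument "commands" is a list of rows, each an object with "delta_rot": the turn, a rotation vector about the tool's x, y, z normalised to -1 to 1, where 1 is pi rad, a list of three; "travel": the shift along the tool's x, y, z normalised to -1 to 1, where 1 is 15 cm, a list of three; "gripper": the opening, from -1 (shut) to 1 (fully open). In form: [{"delta_rot": [wx, wy, wz], "travel": [x, y, z], "gripper": gripper}, ...]. A call has 1 to 12 rows; each row is the pose to reach, as a shift and turn from the pose commanded when the call began, along the tool's axes at that moment, turning the shorter way round; what a row does not reach only later rows make up. A row lasts 1/8 s, in which the tool goes at most 62.5 mm and 10.7 degrees, less where a joint would pass 70% of its speed; a pose out of reach is approached as far as the arm can. A call with a number of a shift or a turn outside -1 to 1 is refused whole. A call with a gripper value outside its range is refused whole. The fingers move at their own pace and stop on an object; "force" is the grip in N (left out, the last holds). Time passes only in rows, so rows that repeat a pose let the fingers close. It gives the time, the measured TCP pose, the force and the opening at its end, in the units of the state.
- r.get_state(): the state, without advancing time (a new reading comes with each control period).
- viewer.snapshot(name): name is "side" or "top" or "wrist"; returns a dict with "color" (400x640x3 uint8, red, green, blue), "z_map" (400x640 float32, m along the optical axis (not along the pixel's ray), 0 where there is no reading), "fx", "fy", "cx", "cy" (pixels), "origin" and "attitude" of the camera in the world. Camera axes: x right, y up, looking along -z (the intrinsics and any distortion apply to the point x, -y, -z); pixel columns grow to the right and rows downward; lengths in m; the calibration is good to about 2 mm. A picture is of the moment at which its call begins.
- r.finish_job(): hands the job in, once; it reports no verdict.
Trained networks look in the newest picture that a camera, given by its name, has taken for a name from the list of things; names that differ only in an ending like _2 or _b are one class to them, and where a whole thing is asked for, a point or a joint stands for the part that bears it (a point fixed in the world has none). Each returns a list of dicts, best first, with "conf" (0 to 1); they miss things now and then, are a little off and sometimes report something else, mostly with a low value. They report only what shows in the picture. A call takes as long as a camera call. They do not tell look-alikes from the thing itself.
- viewer.outline_of(camera, label): "pixels" (400x640 bool, what is visible of it) and "at" ([column, row] in pixels, amid what is visible of it).
- viewer.pinpoint(camera, label): "at" ([column, row] in pixels: a listed point, or the origin of a listed thing).
The state is a dict: "clock": time; "q": joint angles; "qd": joint speeds; "joint_torque": joint torques, N m; "tool_pos": TCP position; "eef_rot": TCP orientation; "contact_force": force on the tool from outside, world axes, zero at the start; "moment": the same for the moment, N m; "opening": opening from 0.0 (shut) to 1.0 (fully open).
Only numpy, scipy, OpenCV 4.12 (cv2) and the standard library are available. Lean on these libraries where they do the work, as an engineer would, in place of code of your own. Each camera call takes 0.05 s, during which the arm holds its last target. There are 200 camera calls.

## Working session

There is one attempt and no reset: what is moved stays moved. The work goes in short steps, Python scripts to look and compute and a tool call to move; the robot and the scene stay as the last step left them, time stands still between calls to the robot, and variables do not carry over. Pictures are saved under pics/ and viewed, about 8 in all and at most 12, crops included, and the job is handed in when it is done.

Besides the shell and the picture viewer there is one more tool, called after "Emit:" by a JSON object that holds its "method" and its "body", one argument or row to a line. play_rows: Moves the arm, as the interface text tells. Its arguments: {"type":"object","properties":{"commands":{"type":"array","items":{"type":"object","properties":{"delta_rot":{"type":"array","items":{"type":"number","minimum":-1,"maximum":1}},"travel":{"type":"array","items":{"type":"number","minimum":-1,"maximum":1}},"gripper":{"type":"number"}}}},"force":{"type":"number"}},"required":["commands"]}

```bash
mkdir -p pics
cat > h.py <<'E'
import numpy as np, cv2
from plant import r, viewer
from scipy.spatial.transform import Rotation as R
def rot(a):
    a=np.array(a,float)
    return a if a.shape==(3,3) else R.from_quat(a).as_matrix()
def cloud(s):
    z=s["z_map"]; v,u=np.mgrid[:z.shape[0],:z.shape[1]]
    p=np.stack([(u-s["cx"])/s["fx"]*z,-(v-s["cy"])/s["fy"]*z,-z],-1)
    return p@rot(s["attitude"]).T+np.array(s["origin"])
E
python3 - <<'E'
from h import *
ims=[]
for n in ["top","side"]:
    s=viewer.snapshot(n); np.savez(f"{n}.npz",**s); P=cloud(s)
    cv2.imwrite(f"pics/{n}0.png",s["color"][...,::-1])
    print(n,s["origin"],s["attitude"],s["fx"],s["cx"],s["cy"],[k for k in s])
    for l in ["case_tall","case_mid","case_short","drops","cleaner","torch","glasses","tray"]:
        for d in viewer.outline_of(n,l)[:3]:
            m=d["pixels"]&(s["z_map"]>0); q=P[m]
            if len(q): print(l,round(d["conf"],2),np.round(d["at"]),m.sum(),np.percentile(q,[2,50,98],axis=0).round(3).tolist())
    for l in ["rail","case_tall_head","case_tall_foot","tray"]:
        print(l,[(round(d["conf"],2),np.round(d["at"],1),P[int(d["at"][1]),int(d["at"][0])].round(3)) for d in viewer.pinpoint(n,l)[:3]])
print(r.get_state())
E
```

```text
top [0.33781016 0.05351997 1.18169202] [ 0.0666097  -0.06475477 -0.6973829   0.71065256] 406.93778024988495 319.1611267759492 193.03298515572263 ['color', 'z_map', 'fx', 'fy', 'cx', 'cy', 'origin', 'attitude']
case_tall 0.85 [454. 237.] 851 [[0.397, -0.322, -0.001], [0.426, -0.288, 0.144], [0.457, -0.283, 0.167]]
case_tall 0.68 [398. 264.] 597 [[0.324, -0.175, 0.017], [0.353, -0.144, 0.162], [0.383, -0.126, 0.167]]
case_tall 0.61 [382. 203.] 621 [[0.494, -0.139, 0.024], [0.506, -0.105, 0.17], [0.531, -0.079, 0.175]]
case_mid 0.94 [336. 208.] 452 [[0.488, -0.015, 0.007], [0.501, 0.019, 0.131], [0.526, 0.048, 0.136]]
case_short 0.64 [282. 208.] 403 [[0.478, 0.13, 0.02], [0.492, 0.157, 0.104], [0.514, 0.186, 0.109]]
drops 0.48 [305. 213.] 66 [[0.479, 0.078, 0.012], [0.489, 0.088, 0.043], [0.506, 0.097, 0.065]]
drops 0.24 [435. 184.] 663 [[0.514, -0.317, -0.002], [0.582, -0.269, 0.029], [0.658, -0.225, 0.036]]
cleaner 0.67 [243. 176.] 286 [[0.57, 0.261, -0.001], [0.585, 0.276, 0.076], [0.62, 0.303, 0.116]]
cleaner 0.5 [309. 212.] 47 [[0.479, 0.078, 0.027], [0.487, 0.086, 0.044], [0.498, 
[... 3178 characters left out ...]
025, 0.007]))]
{'clock': 1.3, 'q': array([-1.080218  ,  0.68910665, -0.19455306,  1.56529667,  0.15728871,
        0.90250485, -0.21510824]), 'qd': array([ 0.00050232, -0.00040284,  0.00102889, -0.00081433, -0.00031355,
        0.00111057, -0.00016225]), 'joint_torque': array([-4.35934749e-05, -5.27489340e+01, -1.26747720e+00, -1.53737193e+01,
       -5.20740927e-02, -7.73045958e-04,  2.94379731e-05]), 'tool_pos': array([0.27566968, 0.5609448 , 0.23873826]), 'eef_rot': array([2.26423181e-01, 9.74029025e-01, 3.03466225e-05, 1.21875677e-05]), 'contact_force': array([-0.92687286,  0.56463928,  0.51125848]), 'moment': array([ 0.03934891, -0.03957253,  0.05934283]), 'opening': 1.0011838682259964}
```

View pics/top0.png

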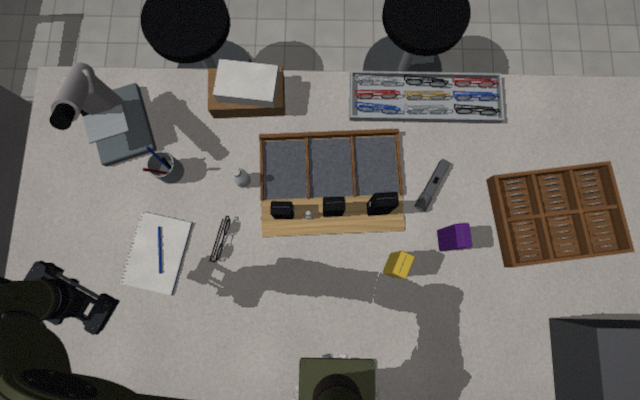

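View pics/side0.png

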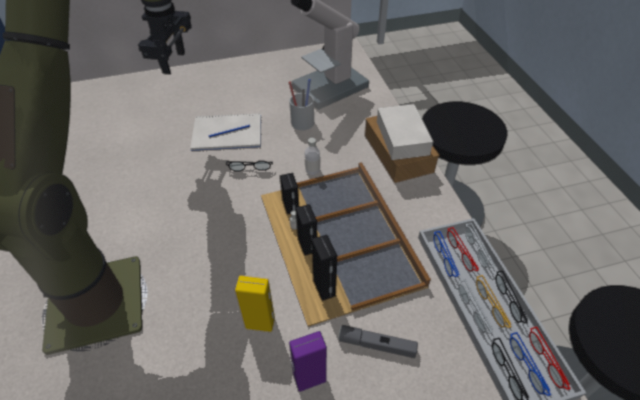

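Run:
```python
from h import *
for n in ["top","side"]:
    s=dict(np.load(n+".npz")); P=cloud(s); v=s["z_map"]>0
    for nm,c,zr in [("tall",(.515,-.113),(.165,.182)),("mid",(.51,.018),(.125,.142)),("short",(.5,.157),(.098,.115)),
       ("yel/pur",(.353,-.15),(.155,.175))]:
        m=v&(abs(P[...,0]-c[0])<.06)&(abs(P[...,1]-c[1])<.06)&(P[...,2]>zr[0])&(P[...,2]<zr[1])
        q=P[m][:,:2].astype(np.float32); b=cv2.minAreaRect(q); print(n,nm,len(q),b,P[m][:,2].mean().round(4), s["color"][m].mean(0).round())
    # rail top z~.038 
    m=v&(P[...,2]>.032)&(P[...,2]<.043)&(P[...,0]>.68)&(P[...,0]<.78)&(abs(P[...,1]-.02)<.23)
    q=P[m][:,:2]; b=cv2.minAreaRect(q.astype(np.float32)); print(n,"rail",len(q),b)
    f=np.polyfit(q[:,1],q[:,0],1); res=q[:,0]-np.polyval(f,q[:,1]); print(f,np.percentile(res,[2,98]),np.percentile(q[:,1],[1,99]))
```

```text
top tall 363 ((0.5144578218460083, -0.11115466803312302), (0.038036759942770004, 0.0619218684732914), 4.106137275695801) 0.1717 [22. 22. 23.]
top mid 324 ((0.507943868637085, 0.0187697634100914), (0.03794099763035774, 0.05786500871181488), 2.017181873321533) 0.1318 [24. 24. 24.]
top short 301 ((0.49666479229927063, 0.15863725543022156), (0.03585054725408554, 0.056470856070518494), 1.2684990167617798) 0.1048 [23. 23. 24.]
top yel/pur 396 ((0.3542763888835907, -0.153507262468338), (0.038729362189769745, 0.06233314797282219), 65.36991882324219) 0.1638 [166. 144.  62.]
top rail 572 ((0.7325727939605713, 0.0338541716337204), (0.01433928869664669, 0.4107770025730133), 3.3742575645446777)
[-0.063016    0.73458211] [-0.0058791  0.0065265] [-0.16750426  0.23519112]
side tall 469 ((0.516014814376831, -0.11428675055503845), (0.0386972576379776, 0.06360408663749695), 4.637134075164795) 0.1721 [39. 39. 41.]
side mid 342 ((0.5087352991104126, 0.015700671821832657), (0.03827305883169174, 0.06122886389493942), 4.440387725830078) 0.1319 [41. 40. 42.]
side short 267 ((0.4988347291946411, 0.15578007698059082), (0.038877371698617935, 0.05989804118871689), 0.35188108682632446) 0.1049 [45. 44. 46.]
side yel/pur 572 ((0.354773610830307, -0.15660712122917175), (0.0385480672121048, 0.06338508427143097), 65.9826889038086) 0.1638 [174. 150.  18.]
side rail 679 ((0.734225869178772, 0.03179270029067993), (0.014654804952442646, 0.4160929322242737), 3.5901389122009277)
[-0.06336855  0.73531774] [-0.0058118   0.00685226] [-0.1736892   0.23235292]
```

The black tall case is in the right-hand lane, near pixel (382,203) in the top view, with the mid and short cases at (334,207) and (282,210). The yellow and purple cases are decoys. The tray is yawed about 3.6°. I'll shut the jaws, line them up along the lane and move over behind the case.

Emit:
{"method": "play_rows", "body": {
  "commands": [
    {"delta_rot":[0,0,0],"travel":[-0.77,-0.88,0],"gripper":-1},
    {"delta_rot":[0,0,0],"travel":[-0.77,-0.88,0],"gripper":-1},
    {"delta_rot":[0,0,0],"travel":[-0.77,-0.88,0],"gripper":-1},
    {"delta_rot":[0,0,0],"travel":[-0.77,-0.88,0],"gripper":-1}
  ],
  "force": 30
}}

```text
clock: 1.8
tool_pos: [0.3229, 0.3869, 0.2388]
eef_rot: [0.23, 0.973, -0.002, 0.001]
contact_force: [0.7, 0.4, 1.1]
opening: 0.57
```

Emit:
{"method": "play_rows", "body": {
  "commands": [
    {"delta_rot":[0,0,0],"travel":[-0.77,-0.88,0],"gripper":-1},
    {"delta_rot":[0,0,0],"travel":[-0.77,-0.88,0],"gripper":-1},
    {"delta_rot":[0,0,0],"travel":[-0.77,-0.88,0],"gripper":-1},
    {"delta_rot":[0,0,0],"travel":[-0.77,-0.88,0],"gripper":-1}
  ]
}}

```text
clock: 2.3
tool_pos: [0.3677, 0.2193, 0.2388]
eef_rot: [0.229, 0.973, -0.001, 0.0]
contact_force: [0.0, 1.2, -0.4]
opening: 0.113
```

Emit:
{"method": "play_rows", "body": {
  "commands": [
    {"delta_rot":[0,0,0],"travel":[-0.77,-0.88,0],"gripper":-1},
    {"delta_rot":[0,0,0],"travel":[-0.77,-0.88,0],"gripper":-1},
    {"delta_rot":[0,0,0],"travel":[-0.77,-0.88,0],"gripper":-1},
    {"delta_rot":[0,0,0],"travel":[-0.77,-0.88,0],"gripper":-1}
  ]
}}

```text
clock: 2.8
tool_pos: [0.4137, 0.0509, 0.2387]
eef_rot: [0.229, 0.973, 0.0, 0.001]
contact_force: [0.2, 1.8, -0.4]
opening: 0.004
```

Emit:
{"method": "play_rows", "body": {
  "commands": [
    {"delta_rot":[0,0,0.334],"travel":[-0.77,-0.88,0],"gripper":-1},
    {"delta_rot":[0,0,0.334],"travel":[-0.77,-0.88,0],"gripper":-1},
    {"delta_rot":[0,0,0.334],"travel":[-0.77,-0.88,0],"gripper":-1},
    {"delta_rot":[0,0,0.334],"travel":[-0.77,-0.88,0],"gripper":-1},
    {"delta_rot":[0,0,0.334],"travel":[-0.77,-0.88,0],"gripper":-1},
    {"delta_rot":[0,0,0.334],"travel":[-0.77,-0.88,0],"gripper":-1},
    {"delta_rot":[0,0,0.334],"travel":[-0.77,-0.88,0],"gripper":-1},
    {"delta_rot":[0,0,0.334],"travel":[-0.77,-0.88,0],"gripper":-1}
  ]
}}

```text
clock: 3.8
tool_pos: [0.4583, -0.115, 0.2387]
eef_rot: [0.682, 0.731, 0.001, 0.0]
contact_force: [0.9, -0.8, -0.6]
opening: 0.007
```

```bash
cat > w.py <<'E'
from h import *
O=np.array([.5896,.0237]); yaw=.0631
def tray(p):
    d=np.asarray(p)[...,:2]-O; c,s=np.cos(yaw),np.sin(yaw)
    return np.stack([d@[c,s],d@[-s,c]],-1)
def st():
    s=r.get_state(); T=rot(s["eef_rot"]); print("t",round(s["clock"],2),"pos",s["tool_pos"].round(4),"tray",tray(s["tool_pos"]).round(4),"F",s["contact_force"].round(1),"op",round(s["opening"],3),"yhead",np.degrees(np.arctan2(T[1,1],T[0,1])).round(2)); print(T.round(3)); return s
E
python3 - <<'E'
from w import *
st()
s=viewer.snapshot("side"); cv2.imwrite("pics/side1.png",s["color"][...,::-1]); P=cloud(s)
E
```

```text
t 3.8 pos [ 0.4583 -0.115   0.2387] tray [-0.1398 -0.1301] F [ 0.9 -0.8 -0.6] op 0.007 yhead 3.98
[[-0.069  0.998  0.001]
 [ 0.998  0.069  0.001]
 [ 0.001  0.001 -1.   ]]
```

Emit:
{"method": "play_rows", "body": {
  "commands": [
    {"travel":[-0.01,0,0.3],"delta_rot":[0,0,0],"gripper":-1},
    {"travel":[-0.01,0,0.62],"delta_rot":[0,0,0],"gripper":-1},
    {"travel":[-0.01,0,0.62],"delta_rot":[0,0,0],"gripper":-1},
    {"travel":[-0.01,0.06,0.62],"delta_rot":[0,0,0],"gripper":-1},
    {"travel":[-0.01,0.11,0.62],"delta_rot":[0,0,0],"gripper":-1},
    {"travel":[-0.01,0.15,0.62],"delta_rot":[0,0,0],"gripper":-1},
    {"travel":[-0.01,0.19,0.62],"delta_rot":[0,0,0],"gripper":-1},
    {"travel":[-0.01,0.23,0.62],"delta_rot":[0,0,0],"gripper":-1},
    {"travel":[-0.01,0.27,0.62],"delta_rot":[0,0,0],"gripper":-1}
  ]
}}

```text
clock: 4.97
tool_pos: [0.4982, -0.1155, 0.1457]
eef_rot: [0.684, 0.73, -0.0, -0.0]
contact_force: [0.9, 0.6, 0.1]
opening: 0.003
```

Run:
```python
from w import *
st()
s=viewer.snapshot("side"); cv2.imwrite("pics/side2.png",cv2.resize(s["color"][120:380,150:550,::-1],None,fx=2,fy=2))
```

```text
t 4.97 pos [ 0.4982 -0.1155  0.1457] tray [-0.1    -0.1332] F [0.9 0.6 0.1] op 0.003 yhead 3.71
[[-0.065  0.998 -0.   ]
 [ 0.998  0.065  0.   ]
 [ 0.    -0.    -1.   ]]
```

View pics/side2.png

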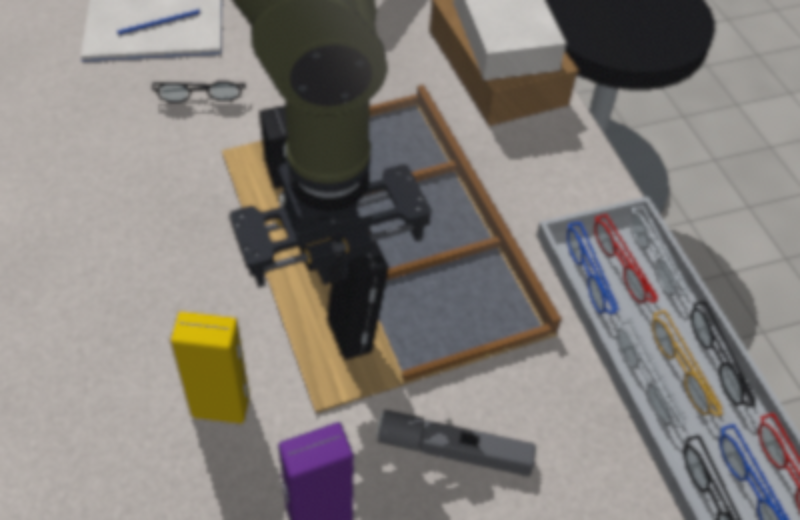

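The case at (355,300) in the crop is leaning and everything else still stands. I'll push on until it falls.

Emit:
{"method": "play_rows", "body": {
  "commands": [
    {"travel":[0.01,0.05,0],"delta_rot":[0,0,0],"gripper":-1},
    {"travel":[0.01,0.1,0],"delta_rot":[0,0,0],"gripper":-1},
    {"travel":[0.01,0.15,0],"delta_rot":[0,0,0],"gripper":-1},
    {"travel":[0.01,0.2,0],"delta_rot":[0,0,0],"gripper":-1},
    {"travel":[0.01,0.2,0],"delta_rot":[0,0,0],"gripper":-1},
    {"travel":[0.01,0,0],"delta_rot":[0,0,0],"gripper":-1},
    {"travel":[0.01,-0.2,0],"delta_rot":[0,0,0],"gripper":-1},
    {"travel":[0.01,-0.2,0],"delta_rot":[0,0,0],"gripper":-1}
  ]
}}

```text
clock: 6.02
tool_pos: [0.4651, -0.1164, 0.1457]
eef_rot: [0.684, 0.729, -0.001, -0.001]
contact_force: [0.6, -0.8, -0.2]
opening: 0.0
```

```bash
cat > m.py <<'E'
from w import *
def lie():
    q=[]
    for n in ["top","side"]:
        s=viewer.snapshot(n); P=cloud(s); T=tray(P)
        m=(s["z_map"]>0)&(P[...,2]>.040)&(P[...,2]<.055)&(T[...,0]>-.12)&(T[...,0]<.137)&(T[...,1]<-.075)&(T[...,1]>-.19)&(s["color"].max(-1)<75)
        t=T[m]
        if len(t)>20:
            print(n,len(t),cv2.minAreaRect(t.astype(np.float32)),"x",np.percentile(t[:,0],[1,99]).round(4),"y",np.percentile(t[:,1],[1,99]).round(4),"z",np.median(P[m][:,2]).round(4))
        m=(s["z_map"]>0)&(P[...,2]>.034)&(P[...,2]<.041)&(abs(T[...,0]-.144)<.03)&(abs(T[...,1])<.2)&(T[...,1]>-.07)
        print("rail x",np.percentile(T[m][:,0],[2,50,98]).round(4))
        q.append(s)
    return q
E
python3 - <<'E'
from m import *
st(); q=lie()
cv2.imwrite("pics/side3.png",cv2.resize(q[1]["color"][120:380,150:550,::-1],None,fx=2,fy=2))
E
```

```text
t 6.03 pos [ 0.4651 -0.1164  0.1457] tray [-0.1331 -0.1319] F [ 0.6 -0.8 -0.2] op 0.0 yhead 3.63
[[-0.063  0.998 -0.003]
 [ 0.998  0.063  0.   ]
 [ 0.    -0.003 -1.   ]]
top 967 ((0.038578979671001434, -0.12694530189037323), (0.1965091973543167, 0.061894048005342484), 1.0104670524597168) x [-0.0581  0.1037] y [-0.157  -0.0965] z 0.0449
rail x [0.1376 0.1436 0.1497]
side 1594 ((0.023644499480724335, -0.13041207194328308), (0.16441170871257782, 0.06478981673717499), 1.583601474761963) x [-0.0568  0.104 ] y [-0.1618 -0.1004] z 0.0454
rail x [0.1382 0.1442 0.1507]
```

View pics/side3.png

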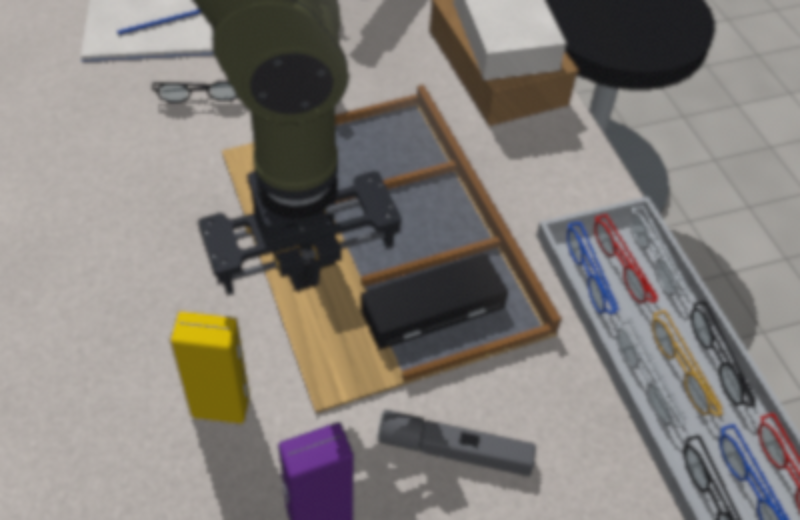

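The case lies flat in its lane with its head about 33 mm short of the rail, and the rest is untouched. I'll move forward at height so the gripper's rear clears the yellow case, then go down behind the foot.

Emit:
{"method": "play_rows", "body": {
  "commands": [
    {"travel":[0.01,0.2,0],"delta_rot":[0,0,0],"gripper":-1},
    {"travel":[0.01,0.31,0],"delta_rot":[0,0,0],"gripper":-1},
    {"travel":[0.01,0.31,0],"delta_rot":[0,0,0],"gripper":-1},
    {"travel":[0.01,0.31,0.25],"delta_rot":[0,0,0],"gripper":-1},
    {"travel":[0.01,0.31,0.5],"delta_rot":[0,0,0],"gripper":-1},
    {"travel":[0.01,0.31,0.7],"delta_rot":[0,0,0],"gripper":-1},
    {"travel":[0.01,0.31,0.82],"delta_rot":[0,0,0],"gripper":-1},
    {"travel":[0.01,0.31,0.82],"delta_rot":[0,0,0],"gripper":-1}
  ]
}}

```text
clock: 7.12
tool_pos: [0.5134, -0.1114, 0.0219]
eef_rot: [0.684, 0.73, -0.001, -0.001]
contact_force: [-0.6, -0.6, 1.5]
opening: 0.006
```

Run:
```python
from m import *
st(); lie()
```

```text
t 7.12 pos [ 0.5134 -0.1114  0.0219] tray [-0.0846 -0.13  ] F [-0.6 -0.6  1.5] op 0.006 yhead 3.71
[[-0.065  0.998 -0.002]
 [ 0.998  0.065  0.   ]
 [ 0.001 -0.002 -1.   ]]
top 609 ((0.02336748316884041, -0.12712085247039795), (0.16390149295330048, 0.06160314753651619), 1.0295299291610718) x [-0.0445  0.104 ] y [-0.1553 -0.0965] z 0.0448
rail x [0.1372 0.1432 0.1493]
side 1287 ((0.002165079116821289, -0.1318659484386444), (0.20762984454631805, 0.0628146156668663), 1.7557286024093628) x [-0.0897  0.1037] y [-0.1622 -0.1003] z 0.0454
rail x [0.1378 0.1445 0.1506]
```

Emit:
{"method": "play_rows", "body": {
  "commands": [
    {"travel":[0,0.03,0],"delta_rot":[0,0,0],"gripper":-1},
    {"travel":[0,0.06,0],"delta_rot":[0,0,0],"gripper":-1},
    {"travel":[0,0.09,0],"delta_rot":[0,0,0],"gripper":-1},
    {"travel":[0,0.12,0],"delta_rot":[0,0,0],"gripper":-1},
    {"travel":[0,0.15,0],"delta_rot":[0,0,0],"gripper":-1},
    {"travel":[0,0.18,0],"delta_rot":[0,0,0],"gripper":-1},
    {"travel":[0,0.2,0],"delta_rot":[0,0,0],"gripper":-1},
    {"travel":[0,0.22,0],"delta_rot":[0,0,0],"gripper":-1},
    {"travel":[0,0.22,0],"delta_rot":[0,0,0],"gripper":-1}
  ]
}}

```text
clock: 8.35
tool_pos: [0.5478, -0.1093, 0.0227]
eef_rot: [0.684, 0.73, 0.0, 0.0]
contact_force: [-0.1, 0.5, 0.3]
opening: 0.008
```

Run:
```python
from m import *
st(); lie()
```

```text
t 8.35 pos [ 0.5478 -0.1093  0.0227] tray [-0.0501 -0.1301] F [-0.1  0.5  0.3] op 0.008 yhead 3.71
[[-0.065  0.998  0.001]
 [ 0.998  0.065  0.   ]
 [-0.     0.001 -1.   ]]
top 465 ((0.04449676722288132, -0.12832258641719818), (0.16538725793361664, 0.061861228197813034), 0.027879219502210617) x [-0.0254  0.1256] y [-0.1557 -0.0975] z 0.0448
rail x [0.1373 0.1434 0.1495]
side 1187 ((0.0298706516623497, -0.13246771693229675), (0.19535736739635468, 0.06340435892343521), 0.6337726712226868) x [-0.0535  0.1259] y [-0.1629 -0.1028] z 0.0455
rail x [0.1379 0.1442 0.1509]
```

Emit:
{"method": "play_rows", "body": {
  "commands": [
    {"travel":[0,0.02,0],"delta_rot":[0,0,0],"gripper":-1},
    {"travel":[0,0.035,0],"delta_rot":[0,0,0],"gripper":-1},
    {"travel":[0,0.05,0],"delta_rot":[0,0,0],"gripper":-1},
    {"travel":[0,0.06,0],"delta_rot":[0,0,0],"gripper":-1},
    {"travel":[0,0.07,0],"delta_rot":[0,0,0],"gripper":-1},
    {"travel":[0,0.07,0],"delta_rot":[0,0,0],"gripper":-1}
  ]
}}

```text
clock: 9.2
tool_pos: [0.558, -0.1086, 0.0227]
eef_rot: [0.684, 0.73, 0.0, 0.0]
contact_force: [0.1, -0.4, 0.1]
opening: 0.003
```

Emit:
{"method": "play_rows", "body": {
  "commands": [
    {"travel":[0,0.006,0],"delta_rot":[0,0,0],"gripper":-1},
    {"travel":[0,0.012,0],"delta_rot":[0,0,0],"gripper":-1},
    {"travel":[0,0.012,0],"delta_rot":[0,0,0],"gripper":-1}
  ]
}}

```text
clock: 9.57
tool_pos: [0.5585, -0.1086, 0.0227]
eef_rot: [0.684, 0.73, -0.001, -0.001]
contact_force: [-3.0, 0.2, 2.4]
opening: 0.01
```

Run:
```python
from m import *
st(); lie()
```

```text
t 9.57 pos [ 0.5585 -0.1086  0.0227] tray [-0.0394 -0.13  ] F [-3.   0.2  2.4] op 0.01 yhead 3.7
[[-0.065  0.998 -0.002]
 [ 0.998  0.065  0.   ]
 [ 0.    -0.002 -1.   ]]
top 441 ((0.05467236042022705, -0.127635657787323), (0.061886630952358246, 0.16345073282718658), 89.15141296386719) x [-0.0182  0.1359] y [-0.1565 -0.0979] z 0.0448
rail x [0.1373 0.1433 0.1496]
side 1173 ((0.04074632376432419, -0.13400334119796753), (0.19341491162776947, 0.06354741752147675), 1.6367141008377075) x [-0.0412  0.135 ] y [-0.1632 -0.1027] z 0.0453
rail x [0.1385 0.1446 0.1508]
```

The force rose to 3 N and the motion stalled, so the case is touching the rail. I'll press slightly harder to square it up.

Emit:
{"method": "play_rows", "body": {
  "commands": [
    {"travel":[0,0.006,0],"delta_rot":[0,0,0],"gripper":-1},
    {"travel":[0,0.012,0],"delta_rot":[0,0,0],"gripper":-1},
    {"travel":[0,0.012,0],"delta_rot":[0,0,0],"gripper":-1}
  ]
}}

```text
clock: 10.05
tool_pos: [0.5585, -0.1086, 0.0226]
eef_rot: [0.684, 0.729, -0.002, -0.002]
contact_force: [-7.4, 0.1, 6.7]
opening: 0.004
```

Emit:
{"method": "play_rows", "body": {
  "commands": [
    {"travel":[0,-0.06,0],"delta_rot":[0,0,0],"gripper":-1},
    {"travel":[0,-0.14,0],"delta_rot":[0,0,0],"gripper":-1},
    {"travel":[0,-0.2,0],"delta_rot":[0,0,0],"gripper":-1},
    {"travel":[0,-0.2,-0.3],"delta_rot":[0,0,0],"gripper":-1},
    {"travel":[0,-0.2,-0.7],"delta_rot":[0,0,0],"gripper":-1},
    {"travel":[0,-0.2,-1],"delta_rot":[0,0,0],"gripper":-1},
    {"travel":[0,-0.2,-1],"delta_rot":[0,0,0],"gripper":-1}
  ]
}}

```text
clock: 10.92
tool_pos: [0.5335, -0.1109, 0.176]
eef_rot: [0.684, 0.73, 0.002, 0.003]
contact_force: [-1.0, -0.3, 0.2]
opening: 0.004
```

Emit:
{"method": "play_rows", "body": {
  "commands": [
    {"travel":[0,-0.3,-0.5],"delta_rot":[0,0,0],"gripper":-1},
    {"travel":[0,-0.6,-0.5],"delta_rot":[0,0,0],"gripper":-1},
    {"travel":[0,-0.6,-0.5],"delta_rot":[0,0,0],"gripper":-1},
    {"travel":[0,-0.6,-0.5],"delta_rot":[0,0,0],"gripper":-1}
  ]
}}

```text
clock: 11.42
tool_pos: [0.4418, -0.1161, 0.2471]
eef_rot: [0.684, 0.73, 0.0, -0.0]
contact_force: [-0.3, 0.5, -0.0]
opening: 0.002
```

Run:
```python
from m import *
st(); q=lie()
for n,s in zip(["top","side"],q):
    s0=dict(np.load(n+".npz"))
    for k,S in (("0",s0),("1",s)):
        P=cloud(S); o=[]
        for c,zr in [((.51,.018),(.125,.142)),((.5,.157),(.098,.115)),((.585,-.27),(.02,.045)),((.488,.086),(.045,.07)),((.59,.27),(.06,.125)),((.4,.33),(.015,.05))]:
            w=.08 if zr[0]<.03 else .05
            m=(S["z_map"]>0)&(abs(P[...,0]-c[0])<w)&(abs(P[...,1]-c[1])<min(w,.05))&(P[...,2]>zr[0])&(P[...,2]<zr[1])
            o.append((np.median(P[m],axis=0).round(3).tolist(),int(m.sum())))
        print(n,k,o)
cv2.imwrite("pics/side4.png",cv2.resize(q[1]["color"][120:380,150:550,::-1],None,fx=2,fy=2))
```

```text
t 11.43 pos [ 0.4418 -0.1161  0.2471] tray [-0.1563 -0.1302] F [-0.3  0.5 -0. ] op 0.002 yhead 3.72
[[-0.065  0.998  0.   ]
 [ 0.998  0.065  0.   ]
 [ 0.     0.    -1.   ]]
top 1084 ((0.05481361225247383, -0.12866590917110443), (0.16428355872631073, 0.06205352768301964), 0.014646202325820923) x [-0.0247  0.135 ] y [-0.1583 -0.0983] z 0.0449
rail x [0.1375 0.143  0.1498]
side 1575 ((0.05520596355199814, -0.1318095326423645), (0.16311463713645935, 0.06436384469270706), 0.06736622005701065) x [-0.0249  0.1345] y [-0.1629 -0.102 ] z 0.0453
rail x [0.1378 0.1438 0.1509]
top 0 [([0.507, 0.019, 0.132], 324), ([0.497, 0.159, 0.105], 301), ([0.581, -0.268, 0.029], 579), ([0.491, 0.09, 0.06], 40), ([0.587, 0.278, 0.082], 201), ([0.418, 0.337, 0.025], 211)]
top 1 [([0.507, 0.019, 0.132], 323), ([0.497, 0.159, 0.105], 299), ([0.633, -0.297, 0.029], 184), ([0.491, 0.09, 0.06], 38), ([0.586, 0.278, 0.081], 204), ([0.415, 0.338, 0.024], 219)]
side 0 [([0.508, 0.012, 0.132], 342), ([0.498, 0.152, 0.105], 267), ([0.584, -0.275, 0.03], 1088), ([0.493, 0.128, 0.058], 133), ([0.591, 0.272, 0.082], 236), ([0.415, 0.33, 0.026], 257)]
side 1 [([0.515, -0.003, 0.132], 166), ([nan, nan, nan], 0), ([0.584, -0.275, 0.03], 1095), ([0.489, 0.04, 0.06], 4), ([0.591, 0.272, 0.082], 239), ([0.39, 0.335, 0.026], 169)]
  return _methods._mean(a, axis=axis, dtype=dtype,
  ret = um.true_divide(
```

View pics/side4.png

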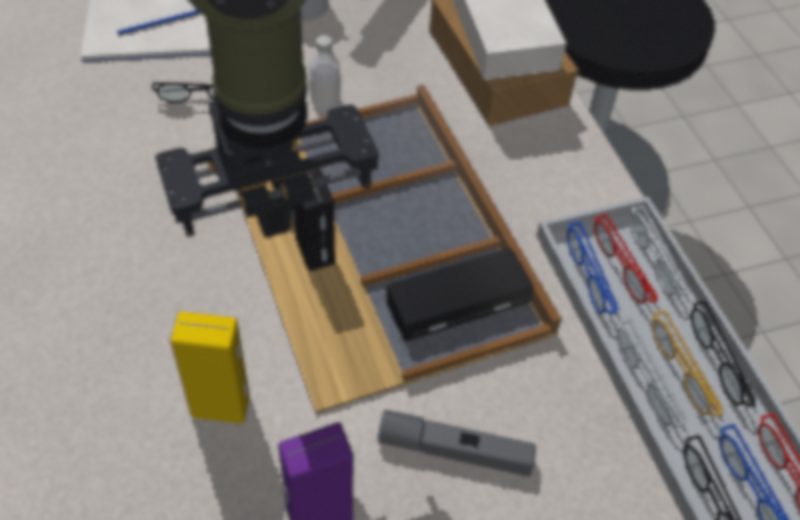

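```bash
python3 -c "
from plant import r
print(r.finish_job())"
```

```text
the job is handed in; nothing more can be done
None
```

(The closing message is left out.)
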